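Lift a freshly coated board off the warm plate and rack it to cool

ROBOT

A 7-joint arm with a two-finger parallel gripper is mounted at the origin on a cart in front of the work surface, level with it; the furniture and walls round the work are solid. World frame = base frame: x ahead of the robot, y to its left, z up, the work surface at z = 0. Lengths are in m, angles in rad, forces in N, time in s.
With the tool pointing down it reaches from about 0.425 to 0.875 m from the base axis. Payload 4.7 kg.
Tool frame: the origin (TCP) lies on the centre line of the jaws, within the pads' length; the fingertips stand 14 mm ahead of it and the grasp point (between the pads) lies 5 mm behind it; z points along the fingers, y is the line along which they close (so a half turn about z gives the same grasp; the last joint's range is limited). The gripper opens to 87 mm and grips with 3 to 60 N. Pads are 19 mm wide; open, the fingers measure 117 mm over their backs; the gripper's body (75 mm by 190 mm) begins 51 mm behind the grasp point.
Start: joints at [-1.32, 0.321, -0.07, 1.45, 0.023, 1.371, -0.057], TCP at [0.153, 0.632, 0.237] pointing down, gripper open.
Joint ranges: [-2.86, 2.86], [-0.3, 2.09], [-1.38, 1.24], [0.06, 2.45], [-1.56, 4.7], [0.09, 2.05], [-2.69, 2.69]. Speed limits (rad/s): [2.57, 2.57, 3.14, 3.14, 3.14, 3.14, 3.14].

INTERFACE

Orientations are given as a rotation vector (axis times angle).
In Python, from bench import ctrl gives the robot as it stands.
- The arm moves only by the tool send_rows, never from a script. Its argument "steps" is a list of rows, each an object of numbers: "tx", "ty", "tz": the shift along the tool's x, y, z in units of 60 mm (1.0 is 60 mm); "turn": the turn about the tool's z in units of 8 degrees (1.0 is 8 degrees); "grip": the opening, from 0 (shut) to 1 (fully open). A call has 1 to 12 rows; each row shifts and turns the commanded pose from where the row before left it, along the tool's axes as they then stand; what a row does not reach is not made up. A row lasts 1/8 s, in which the tool goes at most 62.5 mm and 10.7 degrees, less where a joint would pass 70% of its speed; a pose out of reach is approached as far as the arm can. A call is refused whole if a number of a shift passes 1 or a number of a turn 1, either way. A call with a gripper value outside its range is refused whole. The fingers move at their own pace and stop on an object; "newtons" is the grip in N (left out, the last holds). Time passes only in rows, so rows that do not move let the fingers close. It gives the time, the measured TCP pose, the force, the opening and the grip force at its end, in the units of the state.
- ctrl.get_state(): the state, without advancing time (a new reading comes with each control period).
- ctrl.get_image(name): name is "scene" or "top"; returns a dict with "pixels" (480x640x3 uint8, red, green, blue), "K" (3x3 intrinsics, pixels), "cam_to_world" (4x4, takes a point from camera to world coordinates). Camera axes: x right, y down, z forward; pixel columns grow to the right and rows downward; lengths in m; the calibration is good to about 2 mm. A picture is of the moment at which its call begins. There is no depth.
- ctrl.close_job(): hands the job in; it is judged then, once.
The state is a dict: "time": time; "joint_positions": joint angles; "qd": joint speeds; "joint_torque": joint torques, N m; "position": TCP position; "tool_rot": TCP orientation; "ft_force": force on the tool from outside, world axes, zero at the start; "torque": the same for the moment, N m; "grip_width": opening from 0.0 (shut) to 1.0 (fully open); "grip_force": force on a finger pad.
Only numpy, scipy, OpenCV 4.12 (cv2) and the standard library are available. Lean on these libraries where they do the work, as an engineer would, in place of code of your own. Each camera call takes 0.05 s, during which the arm holds its last target. There are 200 camera calls.

TASK

The circuit board on the warm plate has a fresh coating and must not be touched by the gripper: pick up the steel lifter by its handle, slide the blade under the board and lift it clear of the plate. Slide the board into the cooling rack through its open front and set it down on its feet on the lower deck, fully inside under the wire shelf, then draw the lifter out and lay it flat on the bench again. Do not drop or tip the board, and leave the other things where they are.

Things in the scene. Friction and masses are not known exactly. Their poses are not given: they have to be found in the camera images.
- board: green circuit board, 88 (its x) x 165 (its y) x 16 mm, 85 g, on four round feet 6 mm high and 6 mm thick at x = +-38, y = +-76 mm; the board lies 6 to 8 mm above the foot ends, components reach 16 mm. Origin: centre, level with the foot ends; z up. The blade fits between the feet from either long side (x faces)
- warm_plate: fixed heating plate, flat aluminium top 150 (its x) x 240 (its y) mm, 32 mm above the bench; a 6 mm guard rail at 56 mm height runs along both sides (y = +-115, x = -60 to 70) and the back (x = 70); the -x side is open. Controller box 42 mm high, with a knob to 55 mm, behind it at x = 77 to 121. Origin: on the bench under the plate's centre; +x points from the open side to the back
- rack: fixed aluminium rack, inside 198 wide (its y) and 140 mm deep (x = -70 at the open front to +70 at a 20 mm high back stop), side walls 3 mm thick to 90 mm above the bench; wire shelf above at 84 to 92 mm, so 54 mm is free above the lower deck. Origin: on the bench under the centre; +x points from the open front to the back
- rack_deck (a point): centre of the top face of the rack's lower deck, 30 mm above the bench, axes as rack
- lifter: offset turner, 251 mm long, 0.22 kg: steel blade 110 (its x) x 80 x 2.5 mm (1.6 mm at the tip), a neck rising from x = -48 to -83 mm, then a black handle 22 wide x 18 high, x = -92 to -196 mm, its axis 48 mm above the blade's underside. Lies flat on its blade, handle in the air. Origin: centre of the blade's underside; +x to the tip, z up
- lifter_grip (a point): point on the axis of the lifter's handle at which to grip it, 140 mm behind the blade's centre and 48 mm above the blade's underside; axes as lifter
- lifter_tip (a point): middle of the blade's front edge, at its underside, 55 mm ahead of the blade's centre; axes as lifter
- cooling_phone: bystander: phone, 135 x 69 x 15 mm, lying on the rack's wire shelf; origin: centre of its underside
- screw_jar: bystander: clear jar of screws with a yellow lid, 87 mm in diameter, 117 mm high; origin: centre of its underside
- pump: bystander: white pump bottle, 69 mm in diameter, 118 mm high; origin: centre of its underside
- reel_stand: bystander: black stand with a reel, 117 x 75 x 76 mm; origin: centre of its underside
- solvent_can: bystander: square black can, 60 x 100 x 190 mm, upright; origin: centre of its underside
- cutters: bystander: flush cutters with two blue handles, 134 x 52 x 10 mm, lying; origin: centre of its underside

How it is judged:
By the outcome, as a careful person would: the job done as asked, in the order asked, and still so for the second after the job is handed in, with the robot touching nothing.
It also fails if it takes over 64 s, if anything falls off the work surface, if the arm or the gripper's body presses on something with over 40 N, if the wrist force passes 120 N, or if a joint passes its speed limit or range.

## Working session

There is one attempt and no reset: what is moved stays moved. The work goes in short steps, Python scripts to look and compute and a tool call to move; the robot and the scene stay as the last step left them, time stands still between calls to the robot, and variables do not carry over. Pictures are saved under pics/ and viewed, at most 13 in all, crops included, and the job is handed in when it is done.

Besides the shell and the picture viewer there is one more tool, called in YAML: its name, and indented under it one key for each argument. send_rows: Moves the arm, as the interface text tells. Its arguments: {"type":"object","properties":{"steps":{"type":"array"},"newtons":{"type":"number"}},"required":["steps"]}

```bash
ls; mkdir -p pics; python3 - <<'E'
from bench import ctrl
import cv2,json,numpy as np
for n in("scene","top"):
    im=ctrl.get_image(n); cv2.imwrite(f"pics/{n}0.png",im["pixels"][:,:,::-1]); np.savez(f"{n}0.npz",**im)
    print(n,np.round(im["K"],1).tolist(),np.round(im["cam_to_world"],3).tolist())
print(ctrl.get_state())
E
```

```text
pics
scene [[546.2, 0.0, 322.5], [0.0, 546.2, 244.3], [0.0, 0.0, 1.0]] [[0.446, -0.365, 0.818, -0.601], [-0.895, -0.203, 0.397, -0.512], [0.021, -0.909, -0.417, 0.67], [0.0, 0.0, 0.0, 1.0]]
top [[537.8, 0.0, 317.0], [0.0, 537.8, 239.9], [0.0, 0.0, 1.0]] [[-0.025, -0.983, 0.182, 0.277], [-1.0, 0.024, -0.01, 0.036], [0.005, -0.182, -0.983, 1.421], [0.0, 0.0, 0.0, 1.0]]
{'time': 0.1, 'joint_positions': array([-1.31988606,  0.32175114, -0.0700699 ,  1.45155524,  0.02262645,
        1.37076708, -0.05691273]), 'qd': array([ 1.47561085e-04, -4.72876174e-04, -6.57762046e-04, -3.00298190e-03,
       -5.54886120e-04, -7.73428090e-05, -4.33304349e-04]), 'joint_torque': array([-2.72218513e-04, -4.92572987e+01, -4.05996284e-01, -3.13397849e+01,
       -6.42889948e-02,  3.95780581e-02,  1.10680453e-04]), 'position': array([0.15244709, 0.63139595, 0.23556814]), 'tool_rot': array([-3.71092773e-01, -3.11951842e+00,  2.65882250e-03]), 'ft_force': array([ 0.03992584, -0.20832605,  0.77164288]), 'torque': array([-0.07221332, -0.01587681, -0.03923333]), 'grip_force': 0.0, 'grip_width': 1.0011854780288159}
```

View pics/scene0.png

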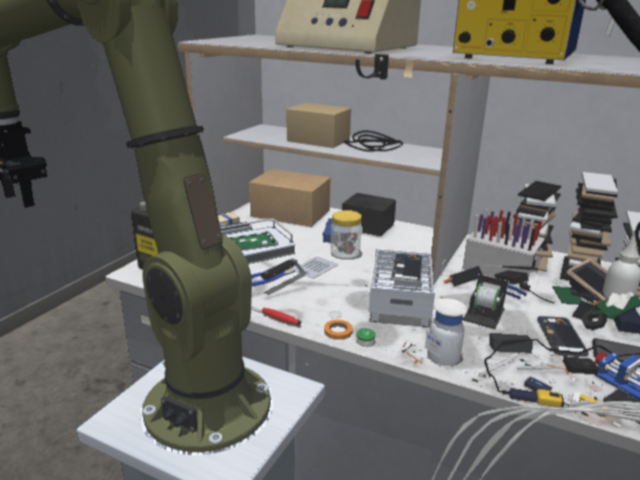

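View pics/top0.png

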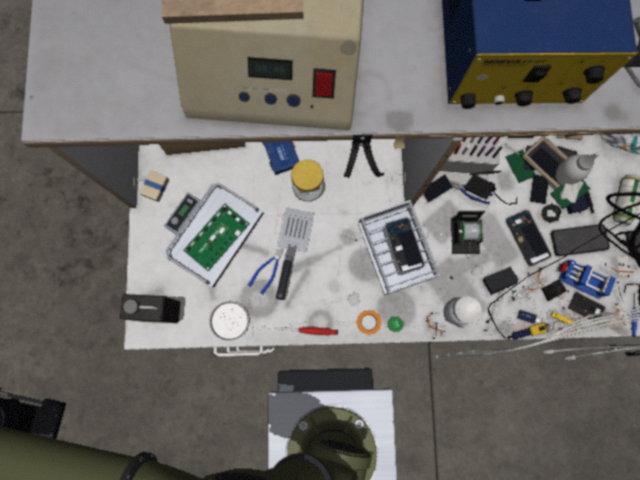

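```bash
python3 - <<'E'
import cv2
t=cv2.imread("pics/top0.png");s=cv2.imread("pics/scene0.png")
cv2.imwrite("pics/c1.png",cv2.resize(t[175:325,150:450],None,fx=2.66,fy=2.66,interpolation=cv2.INTER_CUBIC))
cv2.imwrite("pics/c2.png",cv2.resize(s[200:350,210:450],None,fx=3.3,fy=3.3,interpolation=cv2.INTER_CUBIC))
E
```

```text
(no output)
```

View pics/c1.png

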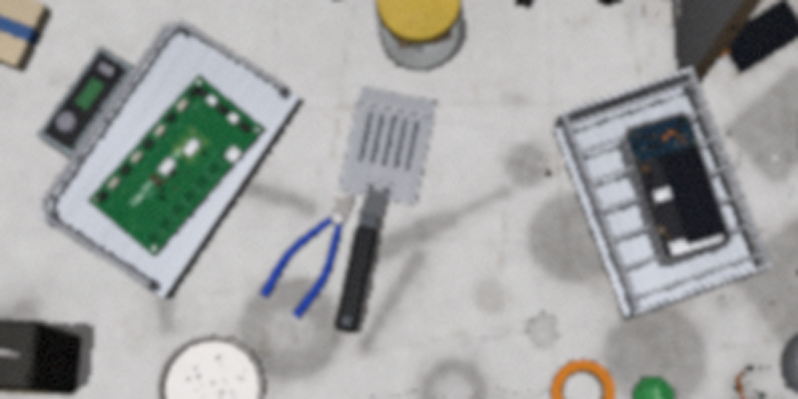

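View pics/c2.png

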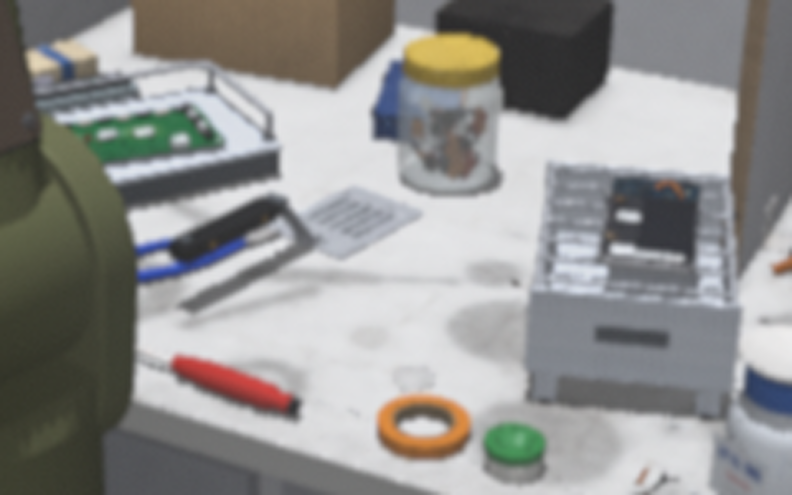

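```bash
cat > h.py <<'E'
import numpy as np,cv2
def ray(uv,z,d):
    K,T=d["K"],d["cam_to_world"]; uv=np.atleast_2d(uv).astype(float)
    r=np.c_[(uv-K[:2,2])/[K[0,0],K[1,1]],np.ones(len(uv))]@T[:3,:3].T
    return T[:3,3]+r*((z-T[2,3])/r[:,2])[:,None]
def crop(p): return (np.array(p,float)+.5)/2.66-.5+[150,175]
def head(v): return np.degrees(np.arctan2(v[1],v[0]))
def comp(m,near):
    n,l,s,c=cv2.connectedComponentsWithStats(m.astype(np.uint8))
    k=[i for i in range(1,n) if s[i,4]>60]; i=min(k,key=lambda i:np.hypot(*(c[i]-near)))
    return (l==i).astype(np.uint8)
def rect(m):
    c=cv2.findContours(m,cv2.RETR_EXTERNAL,cv2.CHAIN_APPROX_NONE)[0]
    return cv2.boxPoints(cv2.minAreaRect(max(c,key=len)))
E
python3 - <<'E'
from h import *
d=dict(np.load("top0.npz")); px=d["pixels"].astype(int); hsv=cv2.cvtColor(d["pixels"],cv2.COLOR_RGB2HSV)
def show(n,P):
    P=P[:,:2]; print(n,np.round(P*1e3).tolist(),"c",np.round(P.mean(0)*1e3,1),"sides",np.round(np.linalg.norm(np.roll(P,-1,0)-P,axis=1)*1e3,1),"head",[round(head(P[(i+1)%4]-P[i]),1) for i in range(4)])
g=comp((hsv[...,0]>50)&(hsv[...,0]<90)&(hsv[...,1]>110),(218,237)); show("board",ray(rect(g),.040,d))
k=comp((px.max(2)<75),(286,272)); show("handle",ray(rect(k),.055,d))
show("blade",ray(crop([(363,88),(437,100),(418,203),(342,190)]),.0025,d))
show("rack",ray(crop([(560,122),(690,72),(765,265),(630,317)]),.09,d))
show("platerail",ray(crop([(180,25),(300,98),(168,295),(50,215)]),.056,d))
show("plate",ray(crop([(180,25),(300,98),(168,295),(50,215)]),.032,d))
E
```

```text
board [[515.0, 367.0], [636.0, 263.0], [581.0, 203.0], [461.0, 307.0]] c [548.2 284.7] sides [159.5  81.7 158.4  80.3] head [np.float64(-40.7), np.float64(-132.6), np.float64(138.9), np.float64(48.1)]
handle [[384.0, 130.0], [482.0, 107.0], [477.0, 86.0], [379.0, 110.0]] c [430.7 108.3] sides [100.7  21.5 100.7  21.2] head [np.float64(-13.4), np.float64(-104.2), np.float64(166.4), np.float64(75.9)]
blade [[631.0, 103.0], [617.0, 28.0], [511.0, 49.0], [526.0, 125.0]] c [571.   76.3] sides [ 76.5 107.9  77.6 107.4] head [np.float64(-100.8), np.float64(168.4), np.float64(78.8), np.float64(-12.2)]
rack [[571.0, -89.0], [617.0, -215.0], [430.0, -275.0], [384.0, -146.0]] c [ 500.7 -181.2] sides [134.9 197.  136.6 195.7] head [np.float64(-70.0), np.float64(-162.3), np.float64(109.4), np.float64(17.2)]
platerail [[686.0, 280.0], [609.0, 162.0], [419.0, 289.0], [499.0, 404.0]] c [553.1 283.7] sides [140.9 228.7 139.6 224.1] head [np.float64(-123.1), np.float64(146.2), np.float64(55.0), np.float64(-33.4)]
plate [[693.0, 284.0], [615.0, 164.0], [421.0, 294.0], [503.0, 410.0]] c [557.9 288.1] sides [143.4 232.7 142.  228.1] head [np.float64(-123.1), np.float64(146.2), np.float64(55.0), np.float64(-33.4)]
```

```bash
cat >> h.py <<'E'
def plan(x,y,z,hd,n,s=None):
    """constant-twist rows from the measured pose to TCP (x,y,z), tool-x heading hd deg, over n rows"""
    if s is None:
        from bench import ctrl; s=ctrl.get_state()
    R=cv2.Rodrigues(s["tool_rot"])[0]; h0=head(R[:,0]); d=(hd-h0+180)%360-180
    M=np.zeros((2,2))
    for i in range(n):
        a=np.radians(h0+d*i/n); M+=[[np.cos(a),np.sin(a)],[np.sin(a),-np.cos(a)]]  # tool y = z_down x tool x
    t=np.linalg.solve(M,np.array([x,y])-s["position"][:2])/.06
    print("t",round(s["time"],2),"pos",np.round(s["position"],4),"head",round(h0,2),"tilt",np.round(np.degrees(np.arccos(-R[2,2])),2),"q",np.round(s["joint_positions"],2),"F",np.round(s["ft_force"],1),"w",round(float(s["grip_width"]),3))
    print(f"rows {n}: tx {t[0]:.3f} ty {t[1]:.3f} tz {-(z-s['position'][2])/.06/n:.3f} turn {-d/8/n:.3f}")
E
python3 - <<'E'
from h import *
plan(.459,.102,.25,167.1,12)
d=dict(np.load("top0.npz"));p=d["pixels"][185:310,345:455,::-1]
cv2.imwrite("pics/c3.png",cv2.resize(p,None,fx=4.8,fy=4.8,interpolation=cv2.INTER_LANCZOS4))
E
```

```text
t 0.1 pos [0.1524 0.6314 0.2356] head 166.43 tilt 0.1 q [-1.32  0.32 -0.07  1.45  0.02  1.37 -0.06] F [ 0.  -0.2  0.8] w 1.001
rows 12: tx -0.583 ty -0.618 tz -0.020 turn -0.007
```

View pics/c3.png

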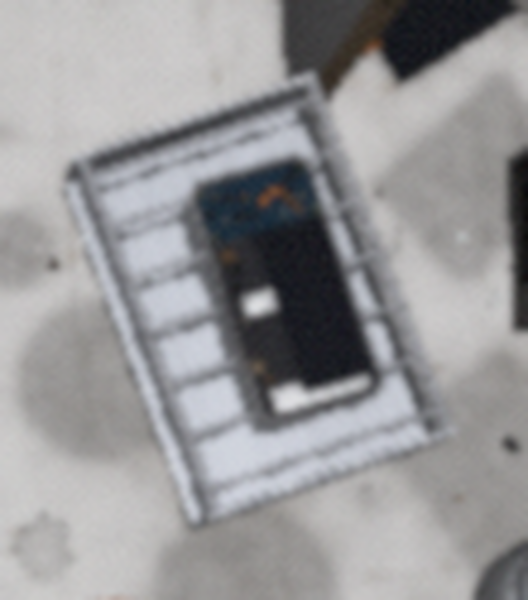

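send_rows:
  steps:
    - {"tz":-0.6,"grip":0.65}
    - {"tx":-0.64,"ty":-0.67}
    - {"tx":-0.64,"ty":-0.67}
    - {"tx":-0.64,"ty":-0.67}
    - {"tx":-0.64,"ty":-0.67}
    - {"tx":-0.64,"ty":-0.67}
    - {"tx":-0.64,"ty":-0.67}
    - {"tx":-0.64,"ty":-0.67}
    - {"tx":-0.64,"ty":-0.67}
    - {"tx":-0.64,"ty":-0.67}
    - {"tx":-0.6,"ty":-0.7}
    - {"tx":-0.6,"ty":-0.7}

```text
validation failed for argument at $.st...
```

send_rows:
  steps:
    - {"grip":0.65}
    - {}

```text
validation failed for argument at $.st...
```

```bash
python3 - <<'E'
from h import *
plan(.459,.102,.10,167.1,4)
E
```

```text
t 0.1 pos [0.1524 0.6314 0.2356] head 166.43 tilt 0.1 q [-1.32  0.32 -0.07  1.45  0.02  1.37 -0.06] F [ 0.  -0.2  0.8] w 1.001
rows 4: tx -1.751 ty -1.852 tz 0.565 turn -0.021
```

send_rows:
  steps:
    - {"tx":0,"ty":0,"tz":-0.6,"turn":0,"grip":0.65}

```text
time: 0.22
position: [0.1521, 0.6298, 0.2687]
tool_rot: [-0.371, -3.119, 0.013]
ft_force: [-0.7, 0.1, -0.2]
grip_width: 0.949
grip_force: 0.0
```

send_rows:
  steps:
    - {"tx":-0.6,"ty":-0.65,"tz":0,"turn":0,"grip":0.65}
    - {"tx":-0.6,"ty":-0.65,"tz":0,"turn":0,"grip":0.65}
    - {"tx":-0.6,"ty":-0.65,"tz":0,"turn":0,"grip":0.65}
    - {"tx":-0.6,"ty":-0.65,"tz":0,"turn":0,"grip":0.65}
    - {"tx":-0.6,"ty":-0.65,"tz":0,"turn":0,"grip":0.65}
    - {"tx":-0.6,"ty":-0.65,"tz":0,"turn":0,"grip":0.65}
    - {"tx":-0.6,"ty":-0.65,"tz":0,"turn":0,"grip":0.65}
    - {"tx":-0.6,"ty":-0.65,"tz":0,"turn":0,"grip":0.65}
    - {"tx":-0.6,"ty":-0.65,"tz":0,"turn":0,"grip":0.65}
    - {"tx":-0.6,"ty":-0.65,"tz":0,"turn":0,"grip":0.65}
    - {"tx":-0.5,"ty":-0.5,"tz":0,"turn":0,"grip":0.65}
    - {"tx":-0.4,"ty":-0.4,"tz":0,"turn":0,"grip":0.65}

```text
time: 1.72
position: [0.4513, 0.1012, 0.2724]
tool_rot: [-0.374, -3.119, -0.0]
ft_force: [0.4, 0.1, -0.0]
grip_width: 0.65
grip_force: 0.0
```

```bash
python3 - <<'E'
from h import *
plan(.459,.102,.10,167.1,4)
E
```

```text
t 1.73 pos [0.4513 0.1012 0.2724] head 166.34 tilt 0.01 q [-0.79 -0.13  0.47  1.85  0.06  1.4   1.  ] F [ 0.4  0.1 -0. ] w 0.65
rows 4: tx -0.030 ty 0.011 tz 0.718 turn -0.024
```

send_rows:
  steps:
    - {"tx":-0.06,"ty":0.02,"tz":0.8,"turn":-0.1,"grip":0.65}
    - {"tx":-0.06,"ty":0.02,"tz":0.9,"turn":0,"grip":0.65}
    - {"tx":0,"ty":0,"tz":0.9,"turn":0,"grip":0.65}
    - {"tx":0,"ty":0,"tz":0.5,"turn":0,"grip":0.65}
    - {"tx":0,"ty":0,"tz":0,"turn":0,"grip":0.65}

```text
time: 2.35
position: [0.4561, 0.103, 0.0843]
tool_rot: [-0.349, -3.117, 0.005]
ft_force: [-0.7, 0.5, -0.1]
grip_width: 0.65
grip_force: 0.0
```

```bash
python3 - <<'E'
from h import *
plan(.459,.102,.043,167.1,2)
from bench import ctrl
im=ctrl.get_image("scene");cv2.imwrite("pics/s1.png",cv2.resize(im["pixels"][150:350,180:440,::-1],None,fx=3,fy=3,interpolation=cv2.INTER_CUBIC))
E
```

```text
t 2.35 pos [0.4561 0.103  0.0843] head 167.22 tilt 0.33 q [-0.77  0.07  0.51  2.08 -0.04  1.01  1.11] F [-0.7  0.5 -0.1] w 0.65
rows 2: tx -0.025 ty -0.003 tz 0.344 turn 0.007
```

View pics/s1.png

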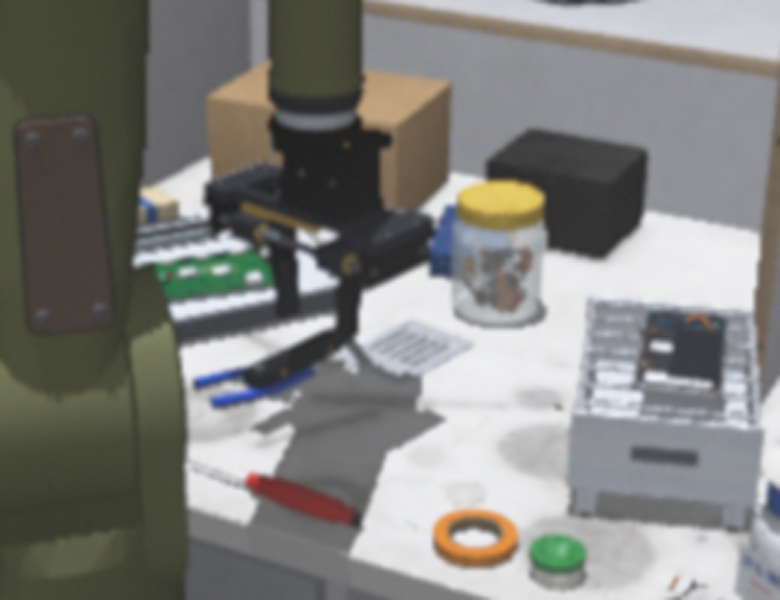

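send_rows:
  newtons: 15
  steps:
    - {"tx":-0.03,"ty":0,"tz":0.3,"turn":0,"grip":0.65}
    - {"tx":-0.02,"ty":0,"tz":0.38,"turn":0,"grip":0.65}
    - {"tx":0,"ty":0,"tz":0,"turn":0,"grip":0.65}
    - {"tx":0,"ty":0,"tz":0,"turn":0,"grip":0.4}
    - {"tx":0,"ty":0,"tz":0,"turn":0,"grip":0.3}
    - {"tx":0,"ty":0,"tz":0,"turn":0,"grip":0.15}
    - {"tx":0,"ty":0,"tz":0,"turn":0,"grip":0.1}
    - {"tx":0,"ty":0,"tz":0,"turn":0,"grip":0.1}

```text
time: 3.4
position: [0.4614, 0.1034, 0.0459]
tool_rot: [0.349, 3.122, 0.001]
ft_force: [-0.0, 0.0, 1.7]
grip_width: 0.253
grip_force: 14.9
```

send_rows:
  newtons: 60
  steps:
    - {"tx":0,"ty":0,"tz":0,"turn":0,"grip":0.05}
    - {"tx":0,"ty":0,"tz":0,"turn":0,"grip":0.0}
    - {"tx":0,"ty":0,"tz":0,"turn":0,"grip":0.0}

```text
time: 3.78
position: [0.4614, 0.1034, 0.0459]
tool_rot: [0.349, 3.122, 0.001]
ft_force: [-1.2, 0.8, 3.0]
grip_width: 0.245
grip_force: 59.9
```

send_rows:
  steps:
    - {"tx":0,"ty":0,"tz":-0.1,"turn":0,"grip":0}
    - {"tx":0,"ty":0,"tz":-0.3,"turn":0,"grip":0}
    - {"tx":0,"ty":0,"tz":-0.5,"turn":0,"grip":0}
    - {"tx":0,"ty":0,"tz":-0.5,"turn":0,"grip":0}
    - {"tx":0,"ty":0,"tz":-0.3,"turn":0,"grip":0}
    - {"tx":0,"ty":0,"tz":0,"turn":0,"grip":0}

```text
time: 4.53
position: [0.462, 0.1032, 0.1488]
tool_rot: [0.349, 3.12, 0.002]
ft_force: [0.3, 0.4, -1.8]
grip_width: 0.246
grip_force: 59.9
```

```bash
python3 - <<'E'
from h import *
from bench import ctrl
s=ctrl.get_state();print(s["torque"])
plan(.422,.106,.145,235,12)
im=ctrl.get_image("scene");np.savez("s2.npz",**im);cv2.imwrite("pics/s2.png",cv2.resize(im["pixels"][170:320,200:400,::-1],None,fx=4,fy=4,interpolation=cv2.INTER_CUBIC))
E
```

```text
[ 0.04011032  0.15672459 -0.0054738 ]
t 4.53 pos [0.462  0.1032 0.1488] head 167.22 tilt 0.14 q [-0.79 -0.01  0.51  2.01  0.    1.14  1.07] F [ 0.3  0.4 -1.8] w 0.246
rows 12: tx 0.055 ty 0.022 tz 0.005 turn -0.706
```

View pics/s2.png

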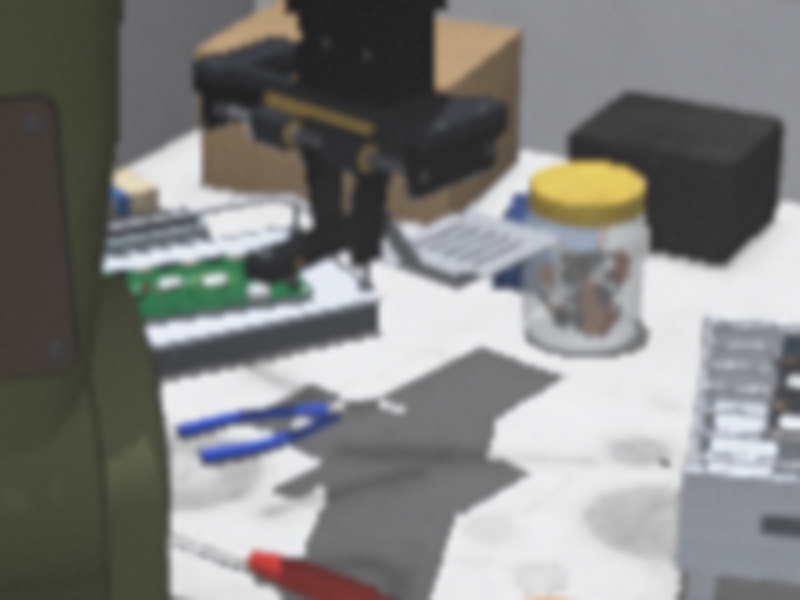

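```bash
cat >> h.py <<'E'
def proj(P,d):
    T=np.linalg.inv(d["cam_to_world"]); q=np.atleast_2d(P)@T[:3,:3].T+T[:3,3]; q=q@d["K"].T; return q[:,:2]/q[:,2:]
def blade(x,y,hd,z,L=.113):
    a=np.radians(hd+180); c,s=np.cos(a),np.sin(a); o=np.array([x+L*c,y+L*s])
    return np.array([[*(o+[u*c-v*s,u*s+v*c]),z] for u,v in((.055,.04),(.055,-.04),(-.055,-.04),(-.055,.04))])
E
python3 - <<'E'
from h import *
d=dict(np.load("s2.npz"))
for z in(.098,.105): print(z,np.round((proj(blade(.462,.1032,167.2,z),d)-[200,170]+.5)*4).tolist())
E
```

```text
0.098 [[471.0, 217.0], [564.0, 248.0], [457.0, 299.0], [363.0, 265.0]]
0.105 [[472.0, 207.0], [565.0, 238.0], [458.0, 289.0], [363.0, 255.0]]
```

send_rows:
  steps:
    - {"tx":0.055,"ty":0.022,"tz":0,"turn":-0.4,"grip":0}
    - {"tx":0.055,"ty":0.022,"tz":0,"turn":-0.7,"grip":0}
    - {"tx":0.055,"ty":0.022,"tz":0,"turn":-0.8,"grip":0}
    - {"tx":0.055,"ty":0.022,"tz":0,"turn":-0.8,"grip":0}
    - {"tx":0.055,"ty":0.022,"tz":0,"turn":-0.8,"grip":0}
    - {"tx":0.055,"ty":0.022,"tz":0,"turn":-0.8,"grip":0}
    - {"tx":0.055,"ty":0.022,"tz":0,"turn":-0.8,"grip":0}
    - {"tx":0.055,"ty":0.022,"tz":0,"turn":-0.8,"grip":0}
    - {"tx":0.055,"ty":0.022,"tz":0,"turn":-0.8,"grip":0}
    - {"tx":0.055,"ty":0.022,"tz":0,"turn":-0.8,"grip":0}
    - {"tx":0.055,"ty":0.022,"tz":0,"turn":-0.7,"grip":0}
    - {"tx":0,"ty":0,"tz":0,"turn":0,"grip":0}

```text
time: 6.08
position: [0.4236, 0.1066, 0.1464]
tool_rot: [1.395, -2.812, 0.0]
ft_force: [-0.4, -0.2, -3.2]
grip_width: 0.245
grip_force: 59.9
```

```bash
python3 - <<'E'
from h import *
plan(.422,.106,.10,235,2)
from bench import ctrl
im=ctrl.get_image("top");np.savez("t2.npz",**im);cv2.imwrite("pics/t2.png",cv2.resize(im["pixels"][170:320,160:360,::-1],None,fx=4,fy=4,interpolation=cv2.INTER_CUBIC))
E
```

```text
t 6.08 pos [0.4236 0.1066 0.1464] head -127.23 tilt 0.15 q [-0.83 -0.09  0.51  2.08  0.05  1.14  2.14] F [-0.4 -0.2 -3.2] w 0.245
rows 2: tx 0.012 ty 0.008 tz 0.387 turn -0.139
```

View pics/t2.png

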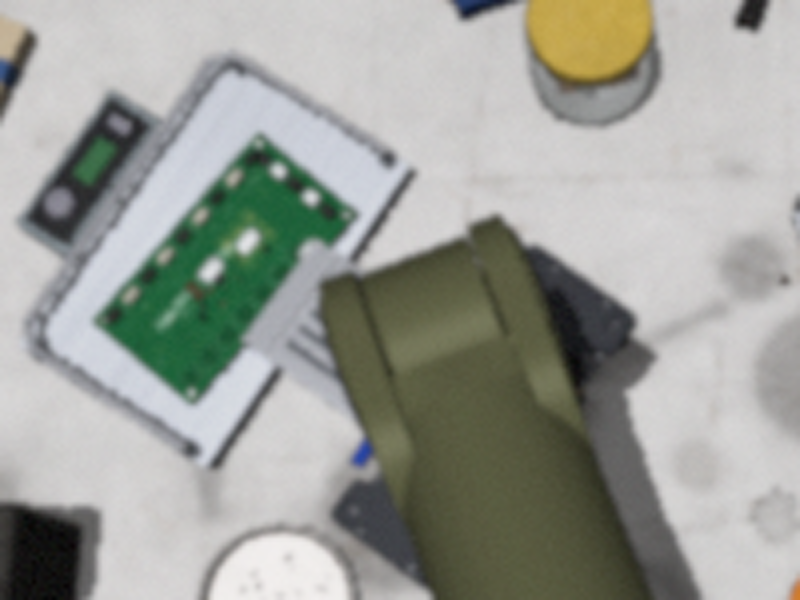

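```bash
python3 - <<'E'
from h import *
d=dict(np.load("t2.npz"))
for z in(.095,.1025): print(z,np.round((proj(blade(.4236,.1066,-127.2,z),d)-[160,170]+.5)*4)[:2].tolist())
hsv=cv2.cvtColor(d["pixels"],cv2.COLOR_RGB2HSV)
b=ray(((np.array([(262,135),(357,214),(193,403),(97,322)])+.5)/4-.5+[160,170]),.040,d)[:,:2]
print(np.round(b,4).tolist(),b.mean(0),head(b[0]-b[1]),head(b[3]-b[2]),head(b[1]-b[2]))
p=ray(((np.array([(225,58),(413,172),(215,465)])+.5)/4-.5+[160,170]),.032,d)[:,:2]; print(np.round(p,3).tolist(),head(p[1]-p[2]))
E
```

```text
0.095 [[243.0, 338.0], [320.0, 236.0]]
0.1025 [[240.0, 336.0], [319.0, 233.0]]
[[0.6373, 0.262], [0.5824, 0.1994], [0.4601, 0.3054], [0.5146, 0.3683]] [0.54859206 0.28378212] 48.74897032007788 49.09395404917682 -40.91366533511648
[[0.693, 0.288], [0.612, 0.163], [0.42, 0.292]] -34.00969077438021
```

send_rows:
  steps:
    - {"tx":0.08,"ty":0,"tz":0.2,"turn":0,"grip":0}
    - {"tx":0,"ty":0,"tz":0.4,"turn":0,"grip":0}
    - {"tx":0,"ty":0,"tz":0.3,"turn":0,"grip":0}
    - {"tx":0,"ty":0,"tz":0.1,"turn":0,"grip":0}
    - {"tx":0,"ty":0,"tz":0,"turn":0,"grip":0}
    - {"tx":0,"ty":0,"tz":0,"turn":0,"grip":0}

```text
time: 6.88
position: [0.4223, 0.1034, 0.0883]
tool_rot: [-1.397, 2.813, -0.0]
ft_force: [-0.8, -0.3, -0.7]
grip_width: 0.244
grip_force: 59.9
```

send_rows:
  steps:
    - {"tx":0,"ty":0,"tz":0.03,"turn":0,"grip":0}
    - {"tx":0,"ty":0,"tz":0,"turn":0,"grip":0}

```text
time: 7.12
position: [0.4219, 0.1034, 0.0862]
tool_rot: [-1.398, 2.813, 0.0]
ft_force: [-0.1, 0.3, -2.1]
grip_width: 0.239
grip_force: 59.9
```

send_rows:
  steps:
    - {"tx":0,"ty":0,"tz":0.03,"turn":0,"grip":0}
    - {"tx":0,"ty":0,"tz":0,"turn":0,"grip":0}

```text
time: 7.38
position: [0.4216, 0.1033, 0.0841]
tool_rot: [1.398, -2.813, -0.0]
ft_force: [0.0, 0.1, -1.5]
grip_width: 0.248
grip_force: 59.9
```

send_rows:
  steps:
    - {"tx":0,"ty":0,"tz":0.03,"turn":0,"grip":0}
    - {"tx":0,"ty":0,"tz":0,"turn":0,"grip":0}

```text
time: 7.62
position: [0.4217, 0.1033, 0.0822]
tool_rot: [1.398, -2.813, 0.0]
ft_force: [0.2, -0.4, -2.1]
grip_width: 0.247
grip_force: 59.9
```

send_rows:
  steps:
    - {"tx":0,"ty":0,"tz":0.025,"turn":0,"grip":0}
    - {"tx":0,"ty":0,"tz":0,"turn":0,"grip":0}

```text
time: 7.88
position: [0.4217, 0.1033, 0.0807]
tool_rot: [1.398, -2.813, -0.0]
ft_force: [-0.1, 0.4, -1.8]
grip_width: 0.247
grip_force: 59.9
```

send_rows:
  steps:
    - {"tx":0,"ty":0,"tz":0.025,"turn":0,"grip":0}
    - {"tx":0,"ty":0,"tz":0,"turn":0,"grip":0}

```text
time: 8.12
position: [0.4217, 0.1033, 0.0793]
tool_rot: [1.398, -2.813, -0.0]
ft_force: [0.4, 0.0, -2.1]
grip_width: 0.246
grip_force: 59.9
```

send_rows:
  steps:
    - {"tx":-0.1,"ty":0.05,"tz":0,"turn":0,"grip":0}
    - {"tx":-0.15,"ty":0.05,"tz":0,"turn":0,"grip":0}
    - {"tx":-0.15,"ty":0.03,"tz":0,"turn":0,"grip":0}
    - {"tx":-0.1,"ty":0,"tz":0,"turn":0,"grip":0}
    - {"tx":0,"ty":0,"tz":0,"turn":0,"grip":0}

```text
time: 8.75
position: [0.434, 0.1323, 0.0794]
tool_rot: [-1.399, 2.813, -0.001]
ft_force: [0.2, 0.1, -1.9]
grip_width: 0.247
grip_force: 59.9
```

send_rows:
  steps:
    - {"tx":-0.1,"ty":0,"tz":0,"turn":0,"grip":0}
    - {"tx":-0.15,"ty":0,"tz":0,"turn":0,"grip":0}
    - {"tx":-0.15,"ty":0,"tz":0,"turn":0,"grip":0}
    - {"tx":-0.1,"ty":0,"tz":0,"turn":0,"grip":0}
    - {"tx":0,"ty":0,"tz":0,"turn":0,"grip":0}

```text
time: 9.38
position: [0.4521, 0.1562, 0.0793]
tool_rot: [-1.398, 2.813, -0.0]
ft_force: [-0.6, 0.3, -2.0]
grip_width: 0.244
grip_force: 59.9
```

send_rows:
  steps:
    - {"tx":-0.1,"ty":0,"tz":0,"turn":0,"grip":0}
    - {"tx":-0.2,"ty":0,"tz":0,"turn":0,"grip":0}
    - {"tx":-0.2,"ty":0,"tz":0,"turn":0,"grip":0}
    - {"tx":-0.15,"ty":0,"tz":0,"turn":0,"grip":0}
    - {"tx":-0.05,"ty":0,"tz":0,"turn":0,"grip":0}
    - {"tx":0,"ty":0,"tz":0,"turn":0,"grip":0}
    - {"tx":0,"ty":0,"tz":0,"turn":0,"grip":0}

```text
time: 10.25
position: [0.4769, 0.1889, 0.0793]
tool_rot: [1.397, -2.813, -0.0]
ft_force: [0.2, -0.6, -2.2]
grip_width: 0.241
grip_force: 59.9
```

```bash
cat >> h.py <<'E'
def board(d,z):
    hsv=cv2.cvtColor(d["pixels"],cv2.COLOR_RGB2HSV)
    g=(hsv[...,0]>50)&(hsv[...,0]<90)&(hsv[...,1]>110); g[:, 260:]&=False if z<.05 else True
    n,l,s,c=cv2.connectedComponentsWithStats(g.astype(np.uint8)); i=1+np.argmax(s[1:,4])
    P=ray(rect((l==i).astype(np.uint8)),z,d)[:,:2]; return P,P.mean(0),s[i,4]
E
python3 - <<'E'
from h import *
from bench import ctrl
plan(.477,.190,.0793,-127.2,1)
d=ctrl.get_image("top");P,c,a=board(d,.04);print(np.round(P,3).tolist(),c,a)
P,c,a=board(dict(np.load("top0.npz")),.04);print(np.round(P,3).tolist(),c,a)
E
```

```text
t 10.25 pos [0.4769 0.1889 0.0793] head -127.19 tilt 0.02 q [-0.87  0.18  0.48  1.98 -0.1   1.    2.15] F [ 0.2 -0.6 -2.2] w 0.241
rows 1: tx -0.015 ty 0.010 tz -0.000 turn 0.001
[[0.515, 0.367], [0.555, 0.332], [0.501, 0.272], [0.461, 0.306]] [0.50828781 0.31913592] 370
[[0.515, 0.367], [0.636, 0.263], [0.581, 0.203], [0.461, 0.307]] [0.54821097 0.28468963] 1327
```

send_rows:
  steps:
    - {"tx":0,"ty":0,"tz":-0.03,"turn":0,"grip":0}
    - {"tx":0,"ty":0,"tz":-0.03,"turn":0,"grip":0}
    - {"tx":0,"ty":0,"tz":-0.05,"turn":0,"grip":0}
    - {"tx":0,"ty":0,"tz":-0.1,"turn":0,"grip":0}
    - {"tx":0,"ty":0,"tz":-0.1,"turn":0,"grip":0}
    - {"tx":0,"ty":0,"tz":-0.05,"turn":0,"grip":0}
    - {"tx":0,"ty":0,"tz":0,"turn":0,"grip":0}
    - {"tx":0,"ty":0,"tz":0,"turn":0,"grip":0}

```text
time: 11.3
position: [0.477, 0.1893, 0.1008]
tool_rot: [1.398, -2.813, -0.0]
ft_force: [0.9, 0.7, -3.2]
grip_width: 0.248
grip_force: 59.9
```

```bash
python3 - <<'E'
from h import *
from bench import ctrl
s=ctrl.get_state();print(s["position"],s["ft_force"],s["torque"])
d=ctrl.get_image("top");cv2.imwrite("pics/t3.png",cv2.resize(d["pixels"][170:320,160:360,::-1],None,fx=4,fy=4,interpolation=cv2.INTER_CUBIC)); np.savez("t3.npz",**d)
P,c,a=board(d,.06);print(np.round(P,3).tolist(),c,a)
d=ctrl.get_image("scene");np.savez("s3.npz",**d)
E
```

```text
[0.47703024 0.18927515 0.10083886] [ 0.90801297  0.72867879 -3.2321604 ] [-0.13443005  0.2334379  -0.00145214]
[[0.74, -0.485], [0.761, -0.526], [0.69, -0.557], [0.669, -0.516]] [ 0.71486561 -0.52119685] 377
```

```bash
python3 - <<'E'
from h import *
d=dict(np.load("top0.npz"))
f=lambda p,z: ray((np.array(p,float)+.5)/4.8-.5+[345,185],z,d)[:,:2]
r=f([(317,76),(447,435)],.09)
for z in(.03,.06,.09):
    l=f([(68,178),(193,523)],z)
    print(z,np.round(l,4).tolist(),np.round(r,4).tolist(),"len",[round(np.linalg.norm(v)*1e3) for v in(l[0]-l[1],r[0]-r[1],l[0]-r[0],l[1]-r[1])],"head",[round(head(v),1) for v in(l[0]-l[1],r[0]-r[1],r[0]-l[0],r[1]-l[1])],"c",(l.mean(0)+r.mean(0))/2)
# edge profile across the rack's depth direction
g=d["pixels"].astype(int).mean(2).astype(np.uint8)
for y in(-.07,-.04,.04,.07,.085):
    h=np.radians(-71.5);ex=np.array([np.cos(h),np.sin(h)]);ey=np.array([-ex[1],ex[0]])
    S=np.arange(-.10,.101,.004); P=np.array([[*(np.array([.5,-.182])+s*ex+y*ey),.09] for s in S]); uv=proj(P,d).astype(np.float32)
    v=cv2.remap(g,uv[None,:,0],uv[None,:,1],cv2.INTER_CUBIC)[0]; print(y," ".join(map(str,v)))
E
```

```text
0.03 [[0.5816, -0.0902], [0.39, -0.15]] [[0.6208, -0.2194], [0.4274, -0.276]] len [201, 201, 135, 131] head [np.float64(17.4), np.float64(16.3), np.float64(-73.1), np.float64(-73.4)] c [ 0.50492365 -0.18389351]
0.06 [[0.575, -0.0874], [0.3875, -0.146]] [[0.6208, -0.2194], [0.4274, -0.276]] len [196, 201, 140, 136] head [np.float64(17.4), np.float64(16.3), np.float64(-70.9), np.float64(-72.9)] c [ 0.50267624 -0.18221493]
0.09 [[0.5684, -0.0847], [0.3851, -0.142]] [[0.6208, -0.2194], [0.4274, -0.276]] len [192, 201, 145, 141] head [np.float64(17.4), np.float64(16.3), np.float64(-68.8), np.float64(-72.5)] c [ 0.50042884 -0.18053636]
-0.07 193 187 184 182 180 174 170 206 172 129 163 200 210 211 213 213 213 210 209 208 208 200 203 198 199 193 194 198 196 196 189 174 177 188 190 197 202 202 202 150 89 124 145 165 177 175 174 174 170 163 157
-0.04 151 149 147 146 146 142 146 190 134 116 158 197 207 206 210 210 211 209 163 100 90 56 52 51 45 44 38 33 31 28 28 29 26 29 28 33 71 164 201 149 86 121 146 171 195 201 202 200 199 199 197
0.04 194 197 191 188 193 190 171 193 156 115 152 187 201 202 205 205 203 201 198 147 94 89 72 51 41 46 43 43 42 44 44 46 57 60 59 56 50 75 150 145 84 114 141 160 180 173 167 163 156 152 150
0.07 156 156 165 174 182 178 162 187 158 109 145 177 198 199 203 202 198 199 199 201 198 199 186 145 137 139 144 141 144 160 165 169 164 169 170 180 180 187 195 167 91 109 143 166 197 199 199 195 191 187 186
0.085 163 174 181 185 188 186 166 188 156 114 141 135 154 158 162 172 163 144 140 141 163 168 162 154 147 140 159 159 162 167 157 147 136 143 166 173 176 178 161 114 75 96 135 156 179 194 191 187 188 187 185
```

View pics/t3.png

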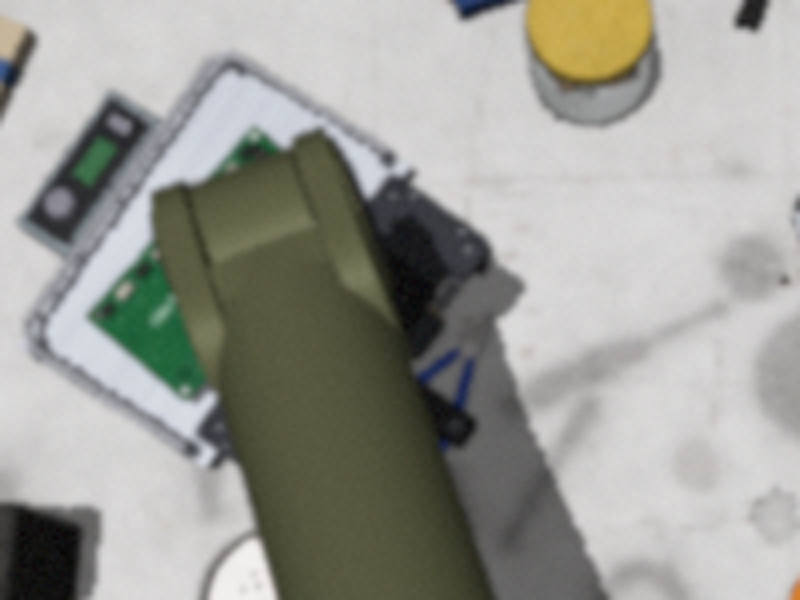

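send_rows:
  steps:
    - {"tx":0,"ty":0,"tz":-0.05,"turn":0,"grip":0}
    - {"tx":0,"ty":0,"tz":-0.1,"turn":0,"grip":0}
    - {"tx":0,"ty":0,"tz":-0.2,"turn":0,"grip":0}
    - {"tx":0,"ty":0,"tz":-0.25,"turn":0,"grip":0}
    - {"tx":0,"ty":0,"tz":-0.25,"turn":0,"grip":0}
    - {"tx":0,"ty":0,"tz":-0.25,"turn":0,"grip":0}
    - {"tx":0,"ty":0,"tz":-0.25,"turn":0,"grip":0}
    - {"tx":0,"ty":0,"tz":-0.15,"turn":0,"grip":0}
    - {"tx":0,"ty":0,"tz":-0.1,"turn":0,"grip":0}
    - {"tx":0,"ty":0,"tz":-0.05,"turn":0,"grip":0}

```text
time: 12.65
position: [0.4771, 0.1893, 0.2001]
tool_rot: [1.398, -2.813, -0.0]
ft_force: [0.1, -0.0, -2.2]
grip_width: 0.249
grip_force: 59.9
```

```bash
python3 - <<'E'
from h import *
plan(.435,.06,.20,111.3,30)
E
```

```text
t 12.65 pos [0.4771 0.1893 0.2001] head -127.16 tilt 0.01 q [-0.9   0.05  0.48  1.85 -0.02  1.25  2.09] F [ 0.1 -0.  -2.2] w 0.249
rows 30: tx 0.019 ty -0.090 tz 0.000 turn 0.506
```

send_rows:
  steps:
    - {"tx":0,"ty":-0.03,"tz":0,"turn":0.15,"grip":0}
    - {"tx":0.02,"ty":-0.06,"tz":0,"turn":0.35,"grip":0}
    - {"tx":0.02,"ty":-0.09,"tz":0,"turn":0.5,"grip":0}
    - {"tx":0.02,"ty":-0.09,"tz":0,"turn":0.5,"grip":0}
    - {"tx":0.02,"ty":-0.09,"tz":0,"turn":0.5,"grip":0}
    - {"tx":0.02,"ty":-0.09,"tz":0,"turn":0.5,"grip":0}
    - {"tx":0.02,"ty":-0.09,"tz":0,"turn":0.5,"grip":0}
    - {"tx":0.02,"ty":-0.09,"tz":0,"turn":0.5,"grip":0}
    - {"tx":0.02,"ty":-0.09,"tz":0,"turn":0.5,"grip":0}
    - {"tx":0.02,"ty":-0.09,"tz":0,"turn":0.5,"grip":0}
    - {"tx":0.02,"ty":-0.09,"tz":0,"turn":0.5,"grip":0}
    - {"tx":0.02,"ty":-0.09,"tz":0,"turn":0.5,"grip":0}

```text
time: 14.15
position: [0.4974, 0.1332, 0.1994]
tool_rot: [0.237, -3.132, 0.0]
ft_force: [-0.7, -0.1, -2.4]
grip_width: 0.244
grip_force: 59.9
```

send_rows:
  steps:
    - {"tx":0.02,"ty":-0.09,"tz":0,"turn":0.5,"grip":0}
    - {"tx":0.02,"ty":-0.09,"tz":0,"turn":0.5,"grip":0}
    - {"tx":0.02,"ty":-0.09,"tz":0,"turn":0.5,"grip":0}
    - {"tx":0.02,"ty":-0.09,"tz":0,"turn":0.5,"grip":0}
    - {"tx":0.02,"ty":-0.09,"tz":0,"turn":0.5,"grip":0}
    - {"tx":0.02,"ty":-0.09,"tz":0,"turn":0.5,"grip":0}
    - {"tx":0.02,"ty":-0.09,"tz":0,"turn":0.5,"grip":0}
    - {"tx":0.02,"ty":-0.09,"tz":0,"turn":0.5,"grip":0}
    - {"tx":0.02,"ty":-0.09,"tz":0,"turn":0.5,"grip":0}
    - {"tx":0.02,"ty":-0.09,"tz":0,"turn":0.5,"grip":0}
    - {"tx":0.02,"ty":-0.09,"tz":0,"turn":0.5,"grip":0}
    - {"tx":0.02,"ty":-0.09,"tz":0,"turn":0.5,"grip":0}

```text
time: 15.65
position: [0.4694, 0.0753, 0.1995]
tool_rot: [-1.058, -2.957, -0.0]
ft_force: [0.1, 0.5, -2.4]
grip_width: 0.245
grip_force: 59.9
```

```bash
python3 - <<'E'
from h import *
plan(.435,.06,.20,111.3,8)
E
```

```text
t 15.65 pos [0.4694 0.0753 0.1995] head 140.63 tilt 0.04 q [-0.82 -0.05  0.6   1.94  0.03  1.25  0.65] F [ 0.1  0.5 -2.4] w 0.245
rows 8: tx 0.019 ty -0.077 tz -0.001 turn 0.458
```

send_rows:
  steps:
    - {"tx":0.02,"ty":-0.09,"tz":0,"turn":0.5,"grip":0}
    - {"tx":0.02,"ty":-0.09,"tz":0,"turn":0.5,"grip":0}
    - {"tx":0.02,"ty":-0.09,"tz":0,"turn":0.5,"grip":0}
    - {"tx":0.02,"ty":-0.09,"tz":0,"turn":0.5,"grip":0}
    - {"tx":0.02,"ty":-0.09,"tz":0,"turn":0.5,"grip":0}
    - {"tx":0.02,"ty":-0.08,"tz":0,"turn":0.5,"grip":0}
    - {"tx":0.02,"ty":-0.07,"tz":0,"turn":0.4,"grip":0}
    - {"tx":0.02,"ty":-0.03,"tz":0,"turn":0.26,"grip":0}
    - {"tx":0,"ty":0,"tz":0,"turn":0,"grip":0}

```text
time: 16.77
position: [0.4347, 0.0597, 0.1997]
tool_rot: [-1.767, -2.597, -0.001]
ft_force: [-0.0, 0.7, -2.2]
grip_width: 0.247
grip_force: 59.9
```

```bash
python3 - <<'E'
from h import *
from bench import ctrl
plan(.428,.055,.12,111.3,10)
a=ctrl.get_image("top");b=ctrl.get_image("scene");np.savez("t4.npz",**a);np.savez("s4.npz",**b)
A=cv2.resize(a["pixels"][170:320,260:460,::-1],None,fx=3,fy=3,interpolation=cv2.INTER_CUBIC)[:, :400]
A=cv2.resize(a["pixels"][185:335,300:433,::-1],None,fx=3,fy=3,interpolation=cv2.INTER_CUBIC)
B=cv2.resize(b["pixels"][180:330,305:438,::-1],None,fx=3,fy=3,interpolation=cv2.INTER_CUBIC)
cv2.imwrite("pics/m4.png",np.hstack([A,B]))
for d,n in((a,"top"),(b,"scene")):
    hsv=cv2.cvtColor(d["pixels"],cv2.COLOR_RGB2HSV); g=(hsv[...,0]>50)&(hsv[...,0]<90)&(hsv[...,1]>110)
    nn,l,s,c=cv2.connectedComponentsWithStats(g.astype(np.uint8)); print(n,[(s[i].tolist(),np.round(c[i]).tolist()) for i in range(1,nn) if s[i,4]>80])
o=np.array([.435,.06])
E
```

```text
t 16.77 pos [0.4347 0.0597 0.1997] head 111.52 tilt 0.04 q [-0.79 -0.15  0.55  2.01  0.08  1.26  0.1 ] F [-0.   0.7 -2.2] w 0.247
rows 10: tx -0.003 ty -0.013 tz 0.133 turn 0.003
top [([507, 151, 27, 30, 377], [519.0, 167.0]), ([552, 186, 18, 22, 139], [560.0, 198.0]), ([326, 219, 50, 71, 1679], [348.0, 253.0]), ([389, 317, 14, 14, 136], [395.0, 324.0])]
scene [([332, 223, 32, 22, 419], [347.0, 233.0]), ([358, 329, 16, 11, 122], [365.0, 334.0])]
```

View pics/m4.png

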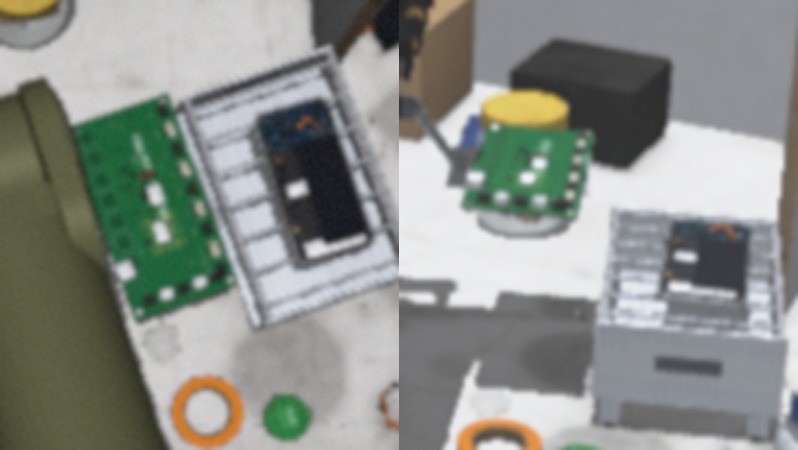

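```bash
python3 - <<'E'
from h import *
d=dict(np.load("t4.npz"))
hsv=cv2.cvtColor(d["pixels"],cv2.COLOR_RGB2HSV)
m=comp((hsv[...,0]>50)&(hsv[...,0]<90)&(hsv[...,1]>110),(348,253))
f=lambda p,z: ray((np.array(p,float)+.5)/3-.5+[300,185],z,d)[:,:2]
for P in(ray(rect(m),.158,d)[:,:2],f([(165,97),(232,288),(140,318),(75,125)],.158)):
    print(np.round(P,3).tolist(),P.mean(0),[round(head(P[(i+1)%4]-P[i]),1) for i in range(4)])
for z in(.088,): 
    w=f([(190,105),(258,325),(333,50),(200,112),(330,62)],z); print(np.round(w,3).tolist(),head(w[0]-w[1]),head(w[2]-w[0]),head(w[4]-w[3]))
E
```

```text
[[0.539, 0.01], [0.566, -0.07], [0.413, -0.118], [0.387, -0.039]] [ 0.47630002 -0.05439727] [np.float64(-71.4), np.float64(-162.9), np.float64(108.2), np.float64(17.8)]
[[0.565, -0.069], [0.41, -0.116], [0.389, -0.043], [0.544, 0.004]] [ 0.47710357 -0.05607059] [np.float64(-163.2), np.float64(106.6), np.float64(16.7), np.float64(-73.8)]
[[0.574, -0.096], [0.387, -0.144], [0.619, -0.22], [0.568, -0.104], [0.608, -0.217]] 14.548962256767616 -70.00151751172501 -70.02760741049669
```

send_rows:
  steps:
    - {"tx":0,"ty":-0.02,"tz":0.05,"turn":0,"grip":0}
    - {"tx":0,"ty":-0.02,"tz":0.12,"turn":0,"grip":0}
    - {"tx":0,"ty":-0.02,"tz":0.2,"turn":0,"grip":0}
    - {"tx":0,"ty":-0.02,"tz":0.25,"turn":0,"grip":0}
    - {"tx":0,"ty":-0.02,"tz":0.25,"turn":0,"grip":0}
    - {"tx":0,"ty":0,"tz":0.25,"turn":0,"grip":0}
    - {"tx":0,"ty":0,"tz":0.25,"turn":0,"grip":0}
    - {"tx":0,"ty":0,"tz":0.2,"turn":0,"grip":0}
    - {"tx":0,"ty":0,"tz":0.12,"turn":0,"grip":0}
    - {"tx":0,"ty":0,"tz":0.05,"turn":0,"grip":0}
    - {"tx":0,"ty":0,"tz":0,"turn":0,"grip":0}

```text
time: 18.25
position: [0.4294, 0.0575, 0.0957]
tool_rot: [1.767, 2.597, 0.0]
ft_force: [0.7, 0.2, -3.2]
grip_width: 0.244
grip_force: 59.9
```

```bash
python3 - <<'E'
from h import *
from bench import ctrl
plan(.460,-.066,.0934,111.5,20)
d=ctrl.get_image("top"); hsv=cv2.cvtColor(d["pixels"],cv2.COLOR_RGB2HSV)
m=comp((hsv[...,0]>50)&(hsv[...,0]<90)&(hsv[...,1]>110),(348,253)); P=ray(rect(m),.052,d)[:,:2]
print(np.round(P,3).tolist(),P.mean(0),[round(head(P[(i+1)%4]-P[i]),1) for i in range(4)])
# shared-scale comparison: board far-edge and lateral ends in the rack frame
h=np.radians(-72.5);ex=np.array([np.cos(h),np.sin(h)]);ey=np.array([-ex[1],ex[0]]);Q=P-[.503,-.184];print(np.round(np.c_[Q@ex,Q@ey],3).tolist())
E
```

```text
t 18.25 pos [0.4294 0.0575 0.0957] head 111.55 tilt 0.02 q [-0.78 -0.04  0.58  2.15  0.02  1.02  0.17] F [ 0.7  0.2 -3.2] w 0.244
rows 20: tx -0.105 ty -0.014 tz 0.002 turn 0.000
[[0.534, 0.009], [0.562, -0.071], [0.409, -0.121], [0.382, -0.043]] [ 0.47177454 -0.05629957] [np.float64(-70.5), np.float64(-161.9), np.float64(109.0), np.float64(18.7)]
[[-0.175, 0.087], [-0.09, 0.09], [-0.089, -0.07], [-0.171, -0.072]]
```

send_rows:
  steps:
    - {"tx":-0.05,"ty":-0.02,"tz":0,"turn":0,"grip":0}
    - {"tx":-0.1,"ty":-0.02,"tz":0,"turn":0,"grip":0}
    - {"tx":-0.1,"ty":-0.02,"tz":0,"turn":0,"grip":0}
    - {"tx":-0.1,"ty":-0.02,"tz":0,"turn":0,"grip":0}
    - {"tx":-0.1,"ty":-0.02,"tz":0,"turn":0,"grip":0}
    - {"tx":-0.1,"ty":-0.02,"tz":0,"turn":0,"grip":0}
    - {"tx":-0.05,"ty":-0.02,"tz":0,"turn":0,"grip":0}
    - {"tx":0,"ty":0,"tz":0,"turn":0,"grip":0}

```text
time: 19.3
position: [0.4346, 0.0207, 0.0955]
tool_rot: [-1.767, -2.597, -0.0]
ft_force: [0.8, -0.3, -2.6]
grip_width: 0.248
grip_force: 59.9
```

```bash
python3 - <<'E'
from h import *
from bench import ctrl
plan(.460,-.066,.0934,111.5,14)
d=ctrl.get_image("top"); hsv=cv2.cvtColor(d["pixels"],cv2.COLOR_RGB2HSV)
m=comp((hsv[...,0]>50)&(hsv[...,0]<90)&(hsv[...,1]>110),(360,253)); c=proj([[*(np.array([.4294,.0575])+[.042,-.115]),.052]],d)
print(m.sum(),cv2.boundingRect(m))
cv2.imwrite("pics/t5.png",d["pixels"][:,:,::-1]);np.savez("t5.npz",**d)
# lateral gaps: print hue mask along lines at rack depth -50 mm, seen through the shelf
h=np.radians(-72.5);ex=np.array([np.cos(h),np.sin(h)]);ey=np.array([-ex[1],ex[0]]);S=np.arange(-.112,.113,.004)
for s in(-.09,-.06,-.05):
    P=np.array([[*(np.array([.503,-.184])+s*ex+y*ey),.052] for y in S]); uv=proj(P,d).round().astype(int)
    q=d["pixels"][uv[:,1],uv[:,0]].astype(int); print(s,"".join("G" if g>r+15 and g>b+10 else ("#" if (r+g+b)<360 else ".") for r,g,b in q))
E
```

```text
t 19.3 pos [0.4346 0.0207 0.0955] head 111.52 tilt 0.01 q [-0.74 -0.04  0.63  2.15  0.02  1.02  0.25] F [ 0.8 -0.3 -2.6] w 0.248
rows 14: tx -0.107 ty -0.010 tz 0.003 turn 0.000
1184 (344, 228, 41, 65)
-0.09 .........GG#GGGGGGGGGG...GGGG.....G#GGGGGGGGGGGGGG.......
-0.06 ......##.#########G####.#######.##.#####.#.#.#.#.........
-0.05 ............#.......#..G#G#G#..#...#....G.G..........##..
```

send_rows:
  steps:
    - {"tx":-0.06,"ty":-0.01,"tz":0,"turn":0,"grip":0}
    - {"tx":-0.13,"ty":-0.01,"tz":0,"turn":0,"grip":0}
    - {"tx":-0.15,"ty":-0.01,"tz":0,"turn":0,"grip":0}
    - {"tx":-0.15,"ty":-0.01,"tz":0,"turn":0,"grip":0}
    - {"tx":-0.15,"ty":-0.01,"tz":0,"turn":0,"grip":0}
    - {"tx":-0.13,"ty":-0.01,"tz":0,"turn":0,"grip":0}
    - {"tx":-0.05,"ty":0,"tz":0,"turn":0,"grip":0}
    - {"tx":0,"ty":0,"tz":0,"turn":0,"grip":0}

```text
time: 20.35
position: [0.4494, -0.0262, 0.0955]
tool_rot: [-1.767, -2.597, -0.0]
ft_force: [-0.1, 1.1, -3.1]
grip_width: 0.247
grip_force: 59.9
```

send_rows:
  steps:
    - {"tx":-0.06,"ty":0,"tz":0,"turn":0,"grip":0}
    - {"tx":-0.13,"ty":0,"tz":0,"turn":0,"grip":0}
    - {"tx":-0.15,"ty":0,"tz":0,"turn":0,"grip":0}
    - {"tx":-0.15,"ty":0,"tz":0,"turn":0,"grip":0}
    - {"tx":-0.13,"ty":0,"tz":0,"turn":0,"grip":0}
    - {"tx":-0.05,"ty":0,"tz":0,"turn":0,"grip":0}
    - {"tx":0,"ty":0,"tz":0,"turn":0,"grip":0}

```text
time: 21.22
position: [0.4641, -0.0637, 0.0955]
tool_rot: [-1.767, -2.597, 0.0]
ft_force: [0.2, 0.3, -2.6]
grip_width: 0.248
grip_force: 59.9
```

```bash
python3 - <<'E'
from h import *
from bench import ctrl
plan(.460,-.066,.0826,111.5,2)
d=ctrl.get_image("top");np.savez("t6.npz",**d)
h=np.radians(-72.5);ex=np.array([np.cos(h),np.sin(h)]);ey=np.array([-ex[1],ex[0]])
def line(P):
    uv=proj(P,d).round().astype(int); q=d["pixels"][uv[:,1],uv[:,0]].astype(int); return "".join("G" if g>r+15 and g>b+10 else ("#" if (r+g+b)<330 else ".") for r,g,b in q)
S=np.arange(-.112,.113,.004)
for s in(-.035,-.02,.0,.02): print("depth",s,line(np.array([[*(np.array([.503,-.184])+s*ex+y*ey),.054] for y in S])))
for y in(-.07,-.05,-.03,.03,.05,.065): print("lat",y,line(np.array([[*(np.array([.503,-.184])+s*ex+y*ey),.054] for s in S])))
E
```

```text
t 21.23 pos [ 0.4641 -0.0637  0.0955] head 111.52 tilt 0.01 q [-0.63  0.06  0.74  2.08 -0.04  1.02  0.5 ] F [ 0.2  0.3 -2.6] w 0.248
rows 2: tx -0.005 ty -0.039 tz 0.107 turn 0.001
depth -0.035 ..........GGGG.GGGG####################################..
depth -0.02 ..........G..###GGGGG###G##############################..
depth 0.0 .........GG##.....#########....########################..
depth 0.02 ..........GG#..###############################GGGG#..##..
lat -0.07 ################GGGGGGGGGGGGGGGGGGGGGG.......#...........
lat -0.05 ##################GGGGGG###....##########....#...........
lat -0.03 #####################GGG##################...#...........
lat 0.03 ##########################################..#............
lat 0.05 ###########################################.#............
lat 0.065 ##########################################...............
```

send_rows:
  steps:
    - {"tx":-0.03,"ty":-0.03,"tz":0,"turn":0,"grip":0}
    - {"tx":-0.04,"ty":-0.04,"tz":0,"turn":0,"grip":0}
    - {"tx":0,"ty":0,"tz":0.03,"turn":0,"grip":0}
    - {"tx":0,"ty":0,"tz":0.07,"turn":0,"grip":0}
    - {"tx":0,"ty":0,"tz":0.07,"turn":0,"grip":0}
    - {"tx":0,"ty":0,"tz":0.04,"turn":0,"grip":0}
    - {"tx":0,"ty":0,"tz":0,"turn":0,"grip":0}
    - {"tx":0,"ty":0,"tz":0,"turn":0,"grip":0}

```text
time: 22.28
position: [0.4619, -0.069, 0.083]
tool_rot: [1.767, 2.597, 0.0]
ft_force: [0.7, 0.5, -2.4]
grip_width: 0.246
grip_force: 59.9
```

```bash
python3 - <<'E'
from h import *
plan(.460,-.066,.0776,111.5,4)
E
```

```text
t 22.27 pos [ 0.4619 -0.069   0.083 ] head 111.55 tilt 0.01 q [-0.62  0.07  0.74  2.09 -0.06  1.    0.53] F [ 0.7  0.5 -2.4] w 0.246
rows 4: tx 0.014 ty -0.003 tz 0.023 turn 0.002
```

send_rows:
  steps:
    - {"tx":0,"ty":0,"tz":0.02,"turn":0,"grip":0}
    - {"tx":0,"ty":0,"tz":0.02,"turn":0,"grip":0}
    - {"tx":0,"ty":0,"tz":0,"turn":0,"grip":0}

```text
time: 22.65
position: [0.4619, -0.069, 0.0806]
tool_rot: [1.767, 2.598, 0.0]
ft_force: [-0.8, 0.0, -2.4]
grip_width: 0.247
grip_force: 59.9
```

send_rows:
  steps:
    - {"tx":0,"ty":0,"tz":0.02,"turn":0,"grip":0}
    - {"tx":0,"ty":0,"tz":0.02,"turn":0,"grip":0}
    - {"tx":0,"ty":0,"tz":0.01,"turn":0,"grip":0}
    - {"tx":0,"ty":0,"tz":0,"turn":0,"grip":0}
    - {"tx":0,"ty":0,"tz":0,"turn":0,"grip":0}

```text
time: 23.28
position: [0.4619, -0.069, 0.0776]
tool_rot: [1.767, 2.598, 0.0]
ft_force: [0.2, 0.4, -2.6]
grip_width: 0.247
grip_force: 59.9
```

```bash
cat > g.py <<'E'
from h import *
from bench import ctrl
s=ctrl.get_state(); print(round(s["time"],2),s["position"],"F",s["ft_force"],"T",s["torque"])
d=ctrl.get_image("top"); h=np.radians(-72.5);ex=np.array([np.cos(h),np.sin(h)]);ey=np.array([-ex[1],ex[0]])
def line(P):
    uv=proj(P,d).round().astype(int); q=d["pixels"][uv[:,1],uv[:,0]].astype(int); return "".join("G" if g>r+15 and g>b+10 else ("#" if (r+g+b)<330 else ".") for r,g,b in q)
S=np.arange(-.112,.113,.004)
for s in(-.035,.0,.02): print("depth",s,line(np.array([[*(np.array([.503,-.184])+s*ex+y*ey),.038] for y in S])))
for y in(-.07,-.05,.05,.07): print("lat",y,line(np.array([[*(np.array([.503,-.184])+s*ex+y*ey),.038] for s in S])))
E
python3 g.py
```

```text
23.27 [ 0.46186459 -0.06900695  0.07760088] F [ 0.17007392  0.37975096 -2.576038  ] T [ 0.12129138  0.09759436 -0.00012962]
depth -0.035 .........GGGGG##G#######################################.
depth 0.0 .........GG##....###########...####################...#..
depth 0.02 ........GGG.##..################################G.....##.
lat -0.07 #################GGGG#GG...GG#G...G#GGGG......#..........
lat -0.05 ###################GGGG####......#.########..............
lat 0.05 ###########################################..##..........
lat 0.07 ###########################################..............
```

send_rows:
  steps:
    - {"tx":0.05,"ty":0,"tz":0,"turn":0,"grip":0}
    - {"tx":0.1,"ty":0.01,"tz":0,"turn":0,"grip":0}
    - {"tx":0.1,"ty":0.01,"tz":0,"turn":0,"grip":0}
    - {"tx":0.1,"ty":0.01,"tz":0,"turn":0,"grip":0}
    - {"tx":0.05,"ty":0.01,"tz":0,"turn":0,"grip":0}
    - {"tx":0,"ty":0,"tz":0,"turn":0,"grip":0}

```text
time: 24.08
position: [0.4552, -0.0455, 0.0776]
tool_rot: [1.766, 2.598, 0.0]
ft_force: [0.7, 0.3, -2.3]
grip_width: 0.247
grip_force: 59.9
```

```bash
python3 g.py
```

```text
24.07 [ 0.45523179 -0.04545208  0.07758865] F [ 0.66478647  0.30305436 -2.29024159] T [0.02305151 0.05914887 0.05773845]
depth -0.035 .........GGGGG#.....GG#GGGGGG#.G####################.###.
depth 0.0 .........GG##....###########...#################G.....#..
depth 0.02 ........GGG.##..###############################GG.....##.
lat -0.07 ###########.......GGG#GG...G##G...G##GG#......#..........
lat -0.05 ############.......GGGG#####.....#.########..............
lat 0.05 #######################GG##################..##..........
lat 0.07 ###########################################..............
```

send_rows:
  steps:
    - {"tx":0.08,"ty":0.02,"tz":0,"turn":0,"grip":0}
    - {"tx":0.15,"ty":0.02,"tz":0,"turn":0,"grip":0}
    - {"tx":0.18,"ty":0.02,"tz":0,"turn":0,"grip":0}
    - {"tx":0.18,"ty":0.02,"tz":0,"turn":0,"grip":0}
    - {"tx":0.18,"ty":0.02,"tz":0,"turn":0,"grip":0}
    - {"tx":0.18,"ty":0.02,"tz":0,"turn":0,"grip":0}
    - {"tx":0.18,"ty":0.02,"tz":0,"turn":0,"grip":0}
    - {"tx":0.18,"ty":0.02,"tz":0,"turn":0,"grip":0}
    - {"tx":0.15,"ty":0.02,"tz":0,"turn":0,"grip":0}
    - {"tx":0.08,"ty":0.02,"tz":0,"turn":0,"grip":0}
    - {"tx":0,"ty":0,"tz":0,"turn":0,"grip":0}

```text
time: 25.5
position: [0.4325, 0.0448, 0.0776]
tool_rot: [1.766, 2.598, 0.0]
ft_force: [0.6, -0.7, -1.9]
grip_width: 0.247
grip_force: 59.9
```

```bash
python3 g.py
```

```text
25.5 [0.43246151 0.04483415 0.07756495] F [ 0.56688124 -0.6546052  -1.86564212] T [0.03019926 0.07598482 0.01539288]
depth -0.035 .........GGGGG#.....GG#GGGGGG#.GGGGG##.GGGGG#.GGG....###.
depth 0.0 .........GG##....###########...#################G.....#..
depth 0.02 ........#GG.##..###############################GG.....##.
lat -0.07 ..................GGG#GG...GG#G...G#GGGG......#..........
lat -0.05 ...................GGGG####......#.########..............
lat 0.05 ..................GGGGGGGG#################..##..........
lat 0.07 ...................#...G.G.################..............
```

send_rows:
  steps:
    - {"tx":0.12,"ty":0.02,"tz":0,"turn":0,"grip":0}
    - {"tx":0.13,"ty":0.02,"tz":0,"turn":0,"grip":0}
    - {"tx":0,"ty":0,"tz":-0.2,"turn":0,"grip":0}
    - {"tx":0,"ty":0,"tz":-0.45,"turn":0,"grip":0}
    - {"tx":0,"ty":0,"tz":-0.45,"turn":0,"grip":0}
    - {"tx":0,"ty":0,"tz":-0.3,"turn":0,"grip":0}
    - {"tx":0,"ty":0,"tz":-0.1,"turn":0,"grip":0}

```text
time: 26.42
position: [0.4301, 0.0595, 0.1693]
tool_rot: [1.766, 2.596, 0.004]
ft_force: [0.5, 0.3, -2.3]
grip_width: 0.246
grip_force: 59.9
```

```bash
python3 - <<'E'
from h import *
plan(.452,.085,.17,167.2,11)
E
```

```text
t 26.43 pos [0.4301 0.0595 0.1693] head 111.54 tilt 0.18 q [-0.8  -0.14  0.57  2.06  0.08  1.19  0.11] F [ 0.5  0.3 -2.3] w 0.246
rows 11: tx 0.002 ty 0.053 tz -0.001 turn -0.632
```

send_rows:
  steps:
    - {"tx":0,"ty":0.05,"tz":0,"turn":-0.4,"grip":0}
    - {"tx":0,"ty":0.05,"tz":0,"turn":-0.65,"grip":0}
    - {"tx":0,"ty":0.05,"tz":0,"turn":-0.7,"grip":0}
    - {"tx":0,"ty":0.05,"tz":0,"turn":-0.7,"grip":0}
    - {"tx":0,"ty":0.05,"tz":0,"turn":-0.7,"grip":0}
    - {"tx":0,"ty":0.05,"tz":0,"turn":-0.7,"grip":0}
    - {"tx":0,"ty":0.06,"tz":0,"turn":-0.7,"grip":0}
    - {"tx":0,"ty":0.06,"tz":0,"turn":-0.7,"grip":0}
    - {"tx":0,"ty":0.06,"tz":0,"turn":-0.7,"grip":0}
    - {"tx":0,"ty":0.06,"tz":0,"turn":-0.65,"grip":0}
    - {"tx":0,"ty":0.05,"tz":0,"turn":-0.4,"grip":0}
    - {"tx":0,"ty":0,"tz":0,"turn":0,"grip":0}

```text
time: 27.92
position: [0.4514, 0.0845, 0.1672]
tool_rot: [-0.341, -3.122, 0.001]
ft_force: [-0.2, 0.2, -2.3]
grip_width: 0.247
grip_force: 59.9
```

send_rows:
  steps:
    - {"tx":0,"ty":0,"tz":0.2,"turn":0,"grip":0}
    - {"tx":0,"ty":0,"tz":0.45,"turn":0,"grip":0}
    - {"tx":0,"ty":0,"tz":0.5,"turn":0,"grip":0}
    - {"tx":0,"ty":0,"tz":0.4,"turn":0,"grip":0}
    - {"tx":0,"ty":0,"tz":0.25,"turn":0,"grip":0}
    - {"tx":0,"ty":0,"tz":0.1,"turn":0,"grip":0}
    - {"tx":0,"ty":0,"tz":0,"turn":0,"grip":0}

```text
time: 28.8
position: [0.452, 0.0845, 0.0536]
tool_rot: [0.341, 3.123, -0.0]
ft_force: [0.0, -1.3, -1.9]
grip_width: 0.246
grip_force: 59.9
```

```bash
python3 - <<'E'
from h import *
plan(.452,.085,.0459,167.2,1)
E
```

```text
t 28.8 pos [0.452  0.0845 0.0536] head 167.54 tilt 0.01 q [-0.86  0.11  0.65  2.13 -0.08  0.93  1.19] F [ 0.  -1.3 -1.9] w 0.246
rows 1: tx 0.001 ty 0.009 tz 0.128 turn 0.042
```

Lower the last 7.7 mm, release, and back off upward.

send_rows:
  steps:
    - {"tx":0,"ty":0,"tz":0.06,"turn":0,"grip":0}
    - {"tx":0,"ty":0,"tz":0.05,"turn":0,"grip":0}
    - {"tx":0,"ty":0,"tz":0.02,"turn":0,"grip":0}
    - {"tx":0,"ty":0,"tz":0,"turn":0,"grip":0}
    - {"tx":0,"ty":0,"tz":0,"turn":0,"grip":0}

```text
time: 29.42
position: [0.4521, 0.0847, 0.046]
tool_rot: [0.34, 3.123, 0.001]
ft_force: [-0.2, 0.6, 0.9]
grip_width: 0.255
grip_force: 59.9
```

send_rows:
  newtons: 10
  steps:
    - {"tx":0,"ty":0,"tz":0,"turn":0,"grip":0}
    - {"tx":0,"ty":0,"tz":0,"turn":0,"grip":0.3}
    - {"tx":0,"ty":0,"tz":0,"turn":0,"grip":0.4}
    - {"tx":0,"ty":0,"tz":0,"turn":0,"grip":0.55}
    - {"tx":0,"ty":0,"tz":0,"turn":0,"grip":0.65}
    - {"tx":0,"ty":0,"tz":0,"turn":0,"grip":0.65}
    - {"tx":0,"ty":0,"tz":-0.2,"turn":0,"grip":0.65}
    - {"tx":0,"ty":0,"tz":-0.6,"turn":0,"grip":0.65}
    - {"tx":0,"ty":0,"tz":-0.9,"turn":0,"grip":0.65}
    - {"tx":0,"ty":0,"tz":-0.9,"turn":0,"grip":0.65}
    - {"tx":0,"ty":0,"tz":-0.9,"turn":0,"grip":0.65}

```text
time: 30.8
position: [0.4517, 0.0841, 0.2585]
tool_rot: [0.341, 3.122, 0.002]
ft_force: [0.8, 0.6, -0.9]
grip_width: 0.653
grip_force: 0.0
```

send_rows:
  steps:
    - {"tx":0.5,"ty":0.6,"tz":0,"turn":0,"grip":0.65}
    - {"tx":0.6,"ty":0.7,"tz":0,"turn":0,"grip":0.65}
    - {"tx":0.6,"ty":0.7,"tz":0,"turn":0,"grip":0.65}
    - {"tx":0.6,"ty":0.7,"tz":0,"turn":0,"grip":0.65}
    - {"tx":0.6,"ty":0.7,"tz":0,"turn":0,"grip":0.65}
    - {"tx":0.6,"ty":0.7,"tz":0,"turn":0,"grip":0.65}
    - {"tx":0.6,"ty":0.7,"tz":0,"turn":0,"grip":0.65}
    - {"tx":0.4,"ty":0.5,"tz":0,"turn":0,"grip":0.65}
    - {"tx":0,"ty":0,"tz":0,"turn":0,"grip":0.65}
    - {"tx":0,"ty":0,"tz":0,"turn":0,"grip":0.65}

```text
time: 32.05
position: [0.2575, 0.4525, 0.2562]
tool_rot: [0.342, 3.122, -0.0]
ft_force: [1.2, -0.3, -0.3]
grip_width: 0.651
grip_force: 0.0
```

```bash
python3 g.py; python3 - <<'E'
from h import *
from bench import ctrl
a=ctrl.get_image("top");b=ctrl.get_image("scene")
A=cv2.resize(a["pixels"][175:325,170:440,::-1],None,fx=2.8,fy=2.8,interpolation=cv2.INTER_CUBIC)[:, :790]
B=cv2.resize(b["pixels"][215:325,240:440,::-1],None,fx=1.6,fy=1.6,interpolation=cv2.INTER_CUBIC)
C=np.zeros((600,790,3),np.uint8);C[:420,:A.shape[1]]=A[:420,:790];C[422:422+B.shape[0],:B.shape[1]]=B
cv2.imwrite("pics/end.png",C)
d=dict(np.load("top0.npz"))["pixels"].astype(int)
D=(np.abs(a["pixels"].astype(int)-d).max(2)>60).astype(np.uint8)
n,l,s,c=cv2.connectedComponentsWithStats(D);print([(s[i].tolist()) for i in range(1,n) if s[i,4]>25])
E
```

```text
32.05 [0.25747148 0.45246442 0.25619815] F [ 1.18575021 -0.25270888 -0.29216642] T [-0.03542094 -0.08390725  0.00029995]
depth -0.035 ........#GGGGG#.....GG#GGGGGG#.GGGGGG#.GGGGG#.GGG....###.
depth 0.0 .........GG##....###########...#################G.....#..
depth 0.02 ........GGG.##..###############################GG.....##.
lat -0.07 ..................GGG#GG...GG#G...G##GG.......#..........
lat -0.05 ...................GGGG#####.....#.########..............
lat 0.05 ..................GGGGGGGG#################..##..........
lat 0.07 ...................#...G.G#################..............
[[183, 203, 67, 68, 2076], [370, 215, 32, 37, 371], [285, 217, 5, 19, 39], [310, 224, 5, 18, 30], [276, 245, 19, 55, 457], [285, 250, 18, 54, 438], [381, 251, 12, 12, 100], [385, 262, 12, 12, 74], [389, 269, 34, 15, 225], [86, 322, 170, 62, 3520], [24, 325, 44, 20, 273], [67, 348, 12, 8, 40], [263, 349, 11, 4, 26], [308, 392, 64, 34, 543], [0, 398, 66, 44, 1803], [268, 404, 41, 39, 905], [334, 410, 16, 9, 60], [138, 452, 24, 14, 118], [249, 452, 24, 17, 182], [275, 456, 31, 24, 505], [163, 466, 39, 14, 150], [203, 472, 35, 8, 195]]
```

View pics/end.png

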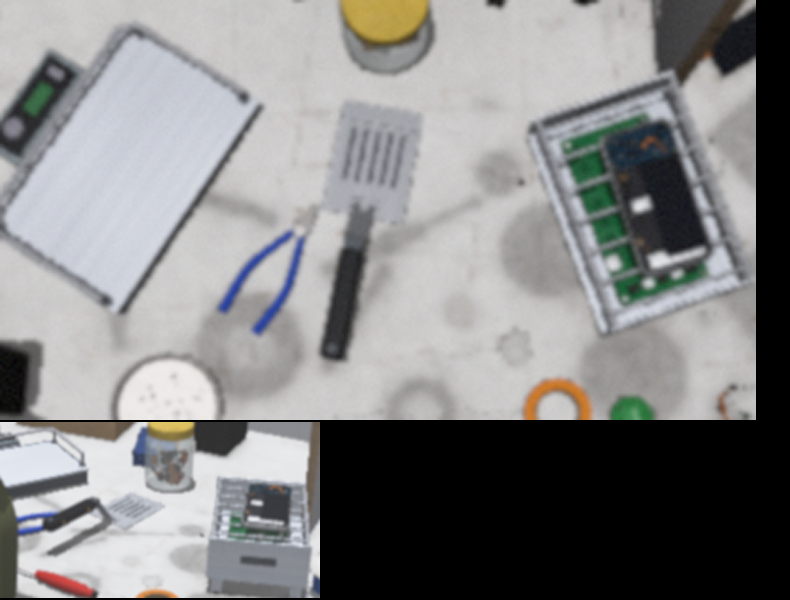

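The last picture shows the board at (640,210) inside the rack under the shelf and the plate at (130,165) empty. The lifter lies flat at (365,230), and the phone, cutters and jar look unmoved.

```bash
python3 -c "
from bench import ctrl
print(ctrl.close_job())"
```

```text
the job is handed in; nothing more can be done
None
```

The job is handed in at about 32 s of the 64 s allowed: the board is on the rack's lower deck, fully inside under the wire shelf, the lifter lies flat on the bench, and the final picture shows the phone, cutters and jar unmoved.

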